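# Hold the spring clamp open at the set-point

## Robot

A 6-joint arm with a two-finger parallel gripper is mounted at the origin on a cart in front of the work surface, level with it; the furniture and walls round the work are solid. World frame = base frame: x ahead of the robot, y to its left, z up, the work surface at z = 0. Lengths are in m, angles in degrees, forces in N, time in s.
With the tool pointing down it reaches from about 0.3 to 0.875 m from the base axis. Payload 6.4 kg.
Tool frame: the origin (TCP) lies on the front face of the gripper's body, between the roots of the fingers; the fingertips stand tip_reach ahead of it and the grasp point (between the pads) lies 45 mm ahead of it (tip_reach is the distance from the TCP to the fingertips, in m); z points along the fingers, y is the direction in which the jaws open and shut (so a half turn about z gives the same grasp; the last joint's range is limited). The gripper opens to 88 mm and grips with 3 to 60 N. Pads are 18 mm wide; open, the fingers measure 123 mm over their backs; the gripper's body (75 mm by 187 mm) begins 45 mm behind the grasp point.
Start: joints at [-77.195, 10.359, 92.074, -0, 77.567, -11.82], TCP at [0.24, -0.523, 0.303] pointing down, gripper open.
Joint ranges: [-171.53, 171.53], [-51.25, 118.39], [17.06, 147.69], [-65.23, 245.23], [0, 150.52], [-178.68, 178.68]. Speed limits (degrees/s): [147.25, 147.25, 172.46, 180, 180, 180].

## Interface

Orientations are given as [roll, pitch, yaw] about the fixed x, y, z axes, in that order (R = Rz(yaw) Ry(pitch) Rx(roll)).
In Python, from station import * gives the robot as it stands.
- The arm moves only by the tool arm_command, never from a script. Its argument "plan" is a list of rows, each a list of 3 entries, a list of its own where there are three numbers: the closure, from -1 (fully open) to 1 (shut), then the shift along the tool's x, y, z in m, then the turn, a rotation vector about the tool's x, y, z in degrees. A call has 1 to 8 rows; each row is the pose to reach, as a shift and turn from the pose commanded when the call began, along the tool's axes at that moment; what a row does not reach only later rows make up. A row lasts 1/12 s, in which the tool goes at most 41.7 mm and 7.16 degrees, less where a joint would pass 70% of its speed; a pose out of reach is approached as far as the arm can. A call with a gripper value outside its range is refused whole. The fingers move at their own pace and stop on an object; the grip force is fixed at half the most. Time passes only in rows, so rows that repeat a pose let the fingers close. It gives the time, the measured TCP pose, the force and the opening at its end, in the units of the state.
- sense(): the state, without advancing time (a new reading comes with each control period).
- capture(name): name is "scene" or "top" or "wrist"; returns (picture, depth): 400x640x3 uint8, blue, green, red; 400x640 float32, m along the optical axis (not along the pixel's ray), 0 where there is no reading.
- camera_model(name): a dict with "K" (3x3 intrinsics, pixels), "R" (3x3) and "t" (3): a world point X has camera coordinates R X + t. Camera axes: x right, y down, z forward; pixel columns grow to the right and rows downward; lengths in m; the calibration is good to about 2 mm. A picture is of the moment at which its call begins: read the wrist's pose just before it. camera_model takes no time and is no camera call; for the wrist camera it gives the pose at the moment of the call.
- job_done(): hands the job in, once; it reports no verdict.
Trained networks look in the newest picture that a camera, given by its name, has taken for a name from the list of things; names that differ only in an ending like _2 or _b are one class to them, and where a whole thing is asked for, a point or a joint stands for the part that bears it (a point fixed in the world has none). Each returns a list of dicts, best first, with "confidence" (0 to 1); they miss things now and then, are a little off and sometimes report something else, mostly with a low value. They report only what shows in the picture. A call takes as long as a camera call.
- outline_of(query, camera): "region" (400x640 bool, what is visible of it) and "box" ([left, top, right, bottom] in pixels, round what is visible of it).
- tip_of(query, camera): "position" ([row, column] in pixels: a listed point, or the origin of a listed thing).
The state is a dict: "time_s": time; "joint_pos": joint angles; "qvel": joint speeds; "joint_efforts": joint torques, N m; "position": TCP position; "tcp_rot": TCP orientation; "wrist_force": force on the tool from outside, world axes, zero at the start; "ft_torque": the same for the moment, N m; "grip_width": opening from 0.0 (shut) to 1.0 (fully open).
Only numpy, scipy, OpenCV 4.12 (cv2) and the standard library are available. Lean on these libraries where they do the work, as an engineer would, in place of code of your own. Each camera call takes 0.05 s, during which the arm holds its last target.

## Task

Pull the drawer of the grey clamp fixture fully open by its bar handle, then take the orange grip of the spring clamp inside and pull it toward the front of the drawer until the white pointer is level with the red flag, and keep it there so that I can lay the resistor in: finish while still holding the grip, since the spring shuts the clamp if you let go. Do not touch the red flag, and leave the green reference resistor, the yellow power resistor, the green coil and the tape roll where they stand.

Things in the scene. Friction and masses are not known exactly. Their poses are not given: they have to be found in the camera images.
- fixture: grey low steel housing, 180 (x) x 136 (y) x 74 mm high, open at the front, fixed to the table; binding posts on its top at the rear reach 92 mm. Origin under its centre, on the table; z up; its own -x points out of its front, the way both drawer and clamp are pulled
- drawer_slide (a joint): how far the drawer is pulled out, m: 0 shut, 0.13 fully open at its stop; opens along the fixture's -x. Light friction (about 2.5 N), no spring: stays where it is left
- drawer_handle (a point): middle of the drawer's round steel bar handle, 10 mm thick, 86 mm long along the fixture's y, 42 mm in front of the white front panel (136 wide, top 56 mm above the table), 46 mm above the table; fingers can go down on both sides of the bar, in front and behind. Moves with the drawer
- jaw_handle (a point): grasp point of the orange upright grip of the spring clamp in the drawer, 58 mm above the table; the grip is 10 mm thick (fixture's x) and 26 mm wide (y), its top 67 mm above the table, its lower end at 31 mm on a grey block. Under the housing roof while the drawer is shut; with the drawer open it stands 47 mm (its centre) in front of the housing and 82 mm behind the drawer's front panel. Behind it lies a fixed black anvil 31 mm high. Axes as the fixture's
- jaw_slide (a joint): how far the clamp is pulled open in the drawer, m: 0 shut on its anvil (spring holds it), grows to 0.045 along the fixture's -x. Spring return, about 4.5 N at 0 and 9 N at 0.03; shuts when let go
- jaw: the spring clamp jaw: grey block, orange grip and white pointer arm, sliding in the drawer. Origin coincides with the fixture's when drawer and jaw are shut; same axes
- jaw_pointer (a point): tip of the clamp's white pointer, 53 mm to the right (fixture's -y) and 10 mm to the front (-x) of the grip's centre, 36 mm above the table; moves with the clamp. Axes as the fixture's
- flag_mark (a point): the mark: centre of the red flag's inner edge, at the height of the pointer tip; the flag is 9 mm wide along the fixture's x, 11 mm deep, its top 53 mm above the table, sits on the rail of the drawer's right-hand rim and moves with the drawer. Axes as the fixture's; the pointer is level with it when both have the same x in the fixture's frame
- flag_slide (a joint): set position of the red flag along its rail, m, on the same scale as jaw_slide (the pointer is level when jaw_slide equals flag_slide); differs each time, to be left as set
- flag: the red set-point flag; origin coincides with the fixture's when drawer and flag are at 0; same axes
- std_resistor: green reference resistor can with black top, 48 mm in diameter, 69 mm high, standing on the table; origin under its centre. Leave alone
- shunt: yellow finned power resistor, 56x28x12 mm, lying on the table; origin under its centre. Leave alone
- coil_green: green wound bobbin with black flanges, 58x38x29 mm; origin under it. Leave alone
- tape: black tape roll lying flat, 63 mm in diameter, 18 mm high; origin under its centre. Leave alone

How it is judged (in metres and radians):
On the way, in this order (a step that is already met when the one before it is completed fails the run):
1. the drawer is fully open (within 5 mm of its stop), the clamp still shut (value of joint drawer_slide above 0.125 m and value of joint jaw_slide below 0.006 m), for 0.2 s.
2. the clamp is pulled out by the fingers until its pointer is level with the red flag (x of jaw_pointer in the frame of flag_mark between -0.004 and 0.004 m and contact force between the fingers and jaw above 2 N), for 0.3 s.
At the end, for the whole second after the job is handed in: The fingers still hold the clamp (contact over 2 N) with its pointer within 4 mm of the middle of the red flag along the slide, at rest, the drawer within 6 mm of fully open, and the four bystanders within 15 mm of where they stood, the reference resistor upright (all of step 2 and value of joint drawer_slide above 0.124 m and velocity of joint jaw_slide between -0.01 and 0.01 m/s and distance of each of std_resistor, shunt, coil_green, tape from where it was at the start of the episode below 0.015 m and angle between std_resistor's own z axis and vertical below 0.2 rad); the arm keeps its last pose, push and grip.
It fails at once if the red flag is pushed (over 1.5 N by the robot) (contact force between any of the fingers, the arm and flag above 1.5 N).
It fails at once if a bystander is shoved more than 30 mm or the reference resistor tipped (distance of any of std_resistor, shunt, coil_green, tape from where it was at the start of the episode above 0.03 m or angle between std_resistor's own z axis and vertical above 0.4 rad).
It also fails if it takes over 45 s, if anything falls off the work surface, if the arm or the gripper's body presses on something with over 40 N, if the wrist force passes 120 N, or if a joint passes its speed limit or range.

## Working session

There is one attempt and no reset: what is moved stays moved. The work goes in short steps, Python scripts to look and compute and a tool call to move; the robot and the scene stay as the last step left them, time stands still between calls to the robot, and variables do not carry over. Pictures are saved under pics/ and viewed, and the job is handed in when it is done.

Besides the shell and the picture viewer there is one more tool, called as a command line: name --argument value ..., lists and objects as JSON in quotes. arm_command: Moves the arm, as the interface text tells. Its arguments: {"type":"object","properties":{"plan":{"type":"array"}},"required":["plan"]}

```bash
mkdir -p pics
cat > h.py <<'E'
from station import *
import numpy as np, cv2
def px2w(cam,row,col,z=None,d=None):
    K,R,t=[np.array(cam[k]) for k in("K","R","t")]
    ray=np.linalg.inv(K)@np.array([col,row,1.0])
    o=-R.T@t; w=R.T@ray
    if z is not None: return o+w*(z-o[2])/w[2]
    return o+w*d
E
python3 - <<'E'
from h import *
s=sense(); print(s)
for n in("scene","top"):
    im,d=capture(n); cv2.imwrite(f"pics/{n}0.png",im); np.save(f"pics/{n}0d.npy",d)
    cam=camera_model(n)
    print(n,-np.array(cam["R"]).T@np.array(cam["t"]))
    for q,z in(("fixture",0),("drawer_handle",.046),("flag_mark",.036),("std_resistor",0),("shunt",0),("coil_green",0),("tape",0),("jaw_handle",.058)):
        r=tip_of(q,n)
        for e in r[:2]:
            p=e["position"]; print(q,round(e["confidence"],2),np.round(p,1),px2w(cam,*p,z=z).round(4))
print(s["time_s"],sense()["time_s"])
E
```

```text
{'time_s': 0.0, 'joint_pos': array([-7.71949956e+01,  1.03991839e+01,  9.21309032e+01, -4.96639112e-04,
        7.75686137e+01, -1.18202200e+01]), 'qvel': array([ 0.03493497,  0.0817865 , -0.00552743, -0.01044626,  0.01108318,
        0.0969139 ]), 'joint_efforts': array([-5.40895835e-04, -4.33878136e+01, -3.41844213e+01,  7.02922815e-02,
        3.85898910e-02, -1.31424313e-04]), 'position': array([ 0.23950782, -0.52227331,  0.301843  ]), 'tcp_rot': array([-1.79903293e+02, -1.97434647e-02,  2.46253151e+01]), 'wrist_force': array([0.78706993, 0.55357304, 0.61842567]), 'ft_torque': array([-0.01046473, -0.01184595, -0.03542198]), 'grip_width': 1.004896544555188}
scene [0.43432276 0.57055062 0.99656293]
drawer_handle 0.94 [237.4 309.6] [0.5598 0.171  0.046 ]
drawer_handle 0.69 [344.2 270.4] [0.5635 0.4162 0.046 ]
std_resistor 0.94 [345.9 268.8] [ 0.5717  0.413  -0.    ]
shunt 0.66 [145.4 391.9] [ 0.4404 -0.1648  0.    ]
coil_green 0.76 [347.8 333.4] [0.4419 0.3756 0.    ]
tape 0.55 [107.6 342.8] [ 0.5975 -0.2469  0.    ]
jaw_handle 0.74 [235.4 311.1] [0.5565 0.1704 0.058 ]
top [0.47685344 0.07183348 1.25978888]
fixture 0.73 [154.2 267.4] [0.7    0.2006 0.    ]
drawer_handle 0.66 [203.3 277.7] [0.5698 0.1664 0.046 ]
flag_mark 0.38 [200.4 185. ] [0.5725 0.3974 0.036 ]
flag_mark 0.29 [153.3 269.9] [0.6961 0.1907 0.036 ]
std_resistor 0.89 [204.6 183.2] [0.5644 0.411  0.    ]
shunt 0.53 [258.6 404.2] [ 0.4398 -0.1556  0.    ]
coil_green 0.47 [252.9 195.6] [0.4426 0.3737 0.    ]
tape 0.78 [200.6 443.7] [ 0.5903 -0.2567  0.    ]
0.0 0.9
```

View pics/scene0.png

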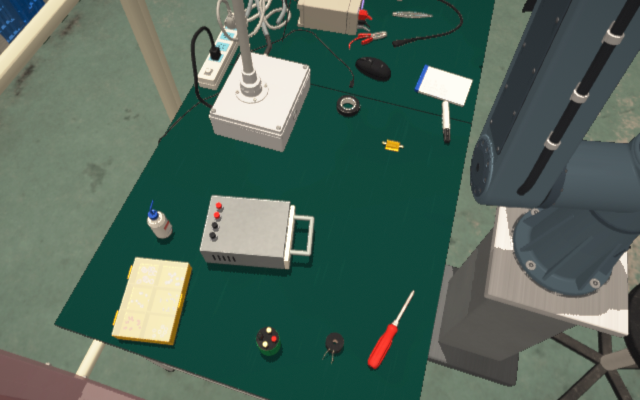

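View pics/top0.png

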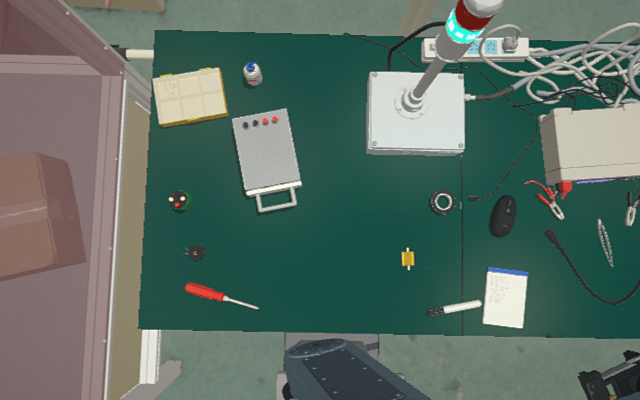

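The pictures show the fixture shut, at about (155,267) in the top view, with its bar handle at (203,278). Next I'll fit the roof and the bar using depth.

```bash
cat >> h.py <<'E'
def cloud(cam,d):
    K,R,t=[np.array(cam[k]) for k in("K","R","t")]
    r,c=np.mgrid[:400,:640]
    P=np.stack([c,r,np.ones_like(r)],-1)@np.linalg.inv(K).T*d[...,None]
    return (P-t)@R
E
python3 - <<'E'
from h import *
for n in("top","scene"):
    cam=camera_model(n); d=np.load(f"pics/{n}0d.npy"); W=cloud(cam,d)
    reg=(W[...,0]>.45)&(W[...,0]<.85)&(W[...,1]>.08)&(W[...,1]<.34)&(d>0)
    tab=reg&(W[...,2]<.015); print(n,"table z",np.median(W[...,2][tab]))
    m=reg&(W[...,2]>.062)&(W[...,2]<.082)
    print("roof z",np.median(W[...,2][m]),m.sum())
    r=cv2.minAreaRect((W[m][:,:2]*1000).astype(np.float32)); print(r)
    print(cv2.boxPoints(r))
    # bar
    b=reg&(W[...,2]>.036)&(W[...,2]<.058)&(W[...,0]<.60)
    print("bar",b.sum(), W[b].mean(0)); print(cv2.minAreaRect((W[b][:,:2]*1000).astype(np.float32)))
E
```

```text
top table z 0.0005412404099842252
roof z 0.07457164497430245 3952
((697.5899047851562, 198.54527282714844), (187.42236328125, 136.15020751953125), 12.750212669372559)
[[591.1653   244.25958 ]
 [621.21375  111.466644]
 [804.0145   152.83096 ]
 [773.96606  285.6239  ]]
bar 321 [0.57363036 0.18270382 0.05089896]
((574.1036987304688, 182.57313537597656), (51.69042205810547, 122.45417785644531), 2.3236324787139893)
scene table z -0.000742618634164254
roof z 0.07316556646242106 4562
((700.0113525390625, 197.8175048828125), (180.5227813720703, 137.9582061767578), 12.736420631408691)
[[596.7633  245.19977]
 [627.17847 110.63607]
 [803.2594  150.43524]
 [772.84424 284.99893]]
bar 410 [0.57523024 0.18754267 0.04980712]
((573.5198974609375, 182.7147674560547), (52.89241409301758, 124.00059509277344), 0.45509904623031616)
```

```bash
cat >> h.py <<'E'
YAW=np.radians(12.75); C=np.array([.699,.198])
RF=np.array([[np.cos(YAW),-np.sin(YAW)],[np.sin(YAW),np.cos(YAW)]])
def w2f(p): p=np.array(p,float); q=p.copy(); q[...,:2]=(p[...,:2]-C)@RF; return q
def f2w(p): p=np.array(p,float); q=p.copy(); q[...,:2]=p[...,:2]@RF.T+C; return q
E
python3 - <<'E'
from h import *
for n in("top","scene"):
    cam=camera_model(n); d=np.load(f"pics/{n}0d.npy"); F=w2f(cloud(cam,d))
    im=cv2.imread(f"pics/{n}0.png")
    b=(d>0)&(F[...,2]>.034)&(F[...,2]<.06)&(F[...,0]<-.05)&(F[...,0]>-.2)&(abs(F[...,1])<.09)
    P=F[b]; h,e=np.histogram(P[:,0],bins=np.arange(-.18,-.05,.004))
    for a,c in zip(e,h): print(round(a,3),c,end='; ')
    q=P[(P[:,0]<-.12)&(P[:,0]>-.15)]; print(); print(n,np.median(q,0),q.min(0),q.max(0))
E
```

```text
-0.18 0; -0.176 0; -0.172 0; -0.168 0; -0.164 0; -0.16 0; -0.156 0; -0.152 0; -0.148 30; -0.144 67; -0.14 59; -0.136 15; -0.132 15; -0.128 10; -0.124 15; -0.12 13; -0.116 14; -0.112 12; -0.108 13; -0.104 16; -0.1 107; -0.096 87; -0.092 67; -0.088 1; -0.084 0; -0.08 1; -0.076 0; -0.072 0; -0.068 1; -0.064 0; -0.06 0; -0.056 0; 
top [-0.13921512  0.00058585  0.05043761] [-0.14573207 -0.04675292  0.04276313] [-0.12033891  0.04867742  0.05803528]
-0.18 0; -0.176 0; -0.172 0; -0.168 0; -0.164 0; -0.16 0; -0.156 0; -0.152 0; -0.148 51; -0.144 70; -0.14 55; -0.136 16; -0.132 18; -0.128 19; -0.124 13; -0.12 12; -0.116 17; -0.112 18; -0.108 16; -0.104 37; -0.1 127; -0.096 106; -0.092 59; -0.088 11; -0.084 7; -0.08 7; -0.076 7; -0.072 8; -0.068 7; -0.064 8; -0.06 5; -0.056 7; 
scene [-0.13998876  0.00316215  0.04889511] [-0.1469867  -0.04806195  0.04210356] [-0.12002008  0.04814232  0.05428927]
```

```bash
cat >> h.py <<'E'
from scipy.spatial.transform import Rotation as Ro
def shift(target_tcp,yaw,base=None):
    s=sense(); Rt=Ro.from_euler('xyz',s["tcp_rot"],degrees=True)
    T=Ro.from_euler('xyz',[180,0,yaw],degrees=True)
    return Rt.inv().apply(np.array(target_tcp)-s["position"]).round(4),(Rt.inv()*T).as_rotvec(degrees=True).round(2)
E
python3 - <<'E'
from h import *
import station
print([x for x in dir(station) if x[0]!='_'])
print("tip_reach",getattr(station,"tip_reach",None))
b=f2w([-.141,0,.046]); print(b)
print(shift([b[0],b[1],.22],102.75))
E
```

```text
['IKError', 'camera_model', 'capture', 'job_done', 'outline_of', 'sense', 'tip_of', 'tip_reach']
tip_reach 0.064
[0.56147673 0.16688166 0.046     ]
(array([ 0.5799, -0.4927,  0.0827]), array([  0.  ,  -0.  , -78.12]))
```

arm_command --plan '[[0.2, [0.58, -0.493, 0.083], [0, 0, -78.1]], [0.2, [0.58, -0.493, 0.083], [0, 0, -78.1]], [0.2, [0.58, -0.493, 0.083], [0, 0, -78.1]], [0.2, [0.58, -0.493, 0.083], [0, 0, -78.1]], [0.2, [0.58, -0.493, 0.083], [0, 0, -78.1]], [0.2, [0.58, -0.493, 0.083], [0, 0, -78.1]], [0.2, [0.58, -0.493, 0.083], [0, 0, -78.1]], [0.2, [0.58, -0.493, 0.083], [0, 0, -78.1]]]'

```text
time_s: 1.57
position: [0.3801, -0.2206, 0.2667]
tcp_rot: [180.0, 0.0, 82.2]
wrist_force: [0.6, -0.3, 0.7]
grip_width: 0.421
```

Run:
```python
from h import *
b=f2w([-.141,0,.046]); print(sense()["position"],sense()["tcp_rot"],sense()["grip_width"])
print(shift([b[0],b[1],.22],102.75))
```

```text
[ 0.38010514 -0.22062159  0.26668994] [1.79952459e+02 3.11113941e-02 8.22445077e+01] 0.4205321976417513
(array([0.4085, 0.1274, 0.0466]), array([  0.04,   0.04, -20.51]))
```

arm_command --plan '[[0.2, [0.408, 0.127, 0.0465], [0, 0, -20.5]], [0.2, [0.408, 0.127, 0.0465], [0, 0, -20.5]], [0.2, [0.408, 0.127, 0.0465], [0, 0, -20.5]], [0.2, [0.408, 0.127, 0.0465], [0, 0, -20.5]], [0.2, [0.408, 0.127, 0.0465], [0, 0, -20.5]], [0.2, [0.408, 0.127, 0.0465], [0, 0, -20.5]], [0.2, [0.408, 0.127, 0.0465], [0, 0, -20.5]], [0.2, [0.408, 0.127, 0.0465], [0, 0, -20.5]]]'

```text
time_s: 2.23
position: [0.5223, 0.0792, 0.2306]
tcp_rot: [180.0, 0.0, 102.4]
wrist_force: [0.3, -1.0, 0.1]
grip_width: 0.398
```

Run:
```python
from h import *
b=f2w([-.141,0,.046]); print(sense()["position"],sense()["tcp_rot"],sense()["grip_width"])
print(shift([b[0],b[1],.22],102.75))
```

```text
[0.52228906 0.07924001 0.2305638 ] [1.79958867e+02 1.58656120e-02 1.02437544e+02] 0.3980731728224211
(array([0.0771, 0.0571, 0.0106]), array([ 0.04,  0.02, -0.31]))
```

arm_command --plan '[[0.2, [0.077, 0.057, 0.0105], [0, 0, -0.3]], [0.2, [0.077, 0.057, 0.0105], [0, 0, -0.3]], [0.2, [0.077, 0.057, 0.0105], [0, 0, -0.3]], [0.2, [0.077, 0.057, 0.0105], [0, 0, -0.3]], [0.2, [0.077, 0.057, 0.0105], [0, 0, -0.3]]]'

```text
time_s: 2.65
position: [0.5604, 0.1646, 0.2196]
tcp_rot: [-179.9, 0.0, 102.8]
wrist_force: [0.8, -0.9, -1.3]
grip_width: 0.398
```

Run:
```python
from h import *
b=f2w([-.141,0,.046]); print(sense()["position"],sense()["tcp_rot"],sense()["grip_width"])
print(shift([b[0],b[1],.22],102.75))
im,d=capture("wrist"); cam=camera_model("wrist"); cv2.imwrite("pics/w1.png",im)
F=w2f(cloud(cam,d))
b=(d>0)&(F[...,2]>.036)&(F[...,2]<.06)&(F[...,0]<-.12)&(F[...,0]>-.16)&(abs(F[...,1])<.03)
print(b.sum(),np.median(F[b],0),F[b].min(0),F[b].max(0))
b=(d>0)&(F[...,2]>.05)&(F[...,2]<.06)&(F[...,0]<-.08)&(F[...,0]>-.12)&(abs(F[...,1])<.1)
print(b.sum(),np.median(F[b],0),F[b].min(0),F[b].max(0))
```

```text
[0.56041931 0.16455044 0.21958483] [-1.79929769e+02  2.30015371e-02  1.02821667e+02] 0.3982388152461727
(array([ 0.002 ,  0.0015, -0.0004]), array([-0.07,  0.02,  0.07]))
715 [-0.14089569  0.00118045  0.05103526] [-0.14546076 -0.02986621  0.04597106] [-0.13620612  0.02997547  0.05411579]
1787 [-0.09579248  0.02575756  0.05636422] [-0.11990779 -0.04855713  0.05000866] [-0.08766595  0.06567161  0.05949468]
```

View pics/w1.png

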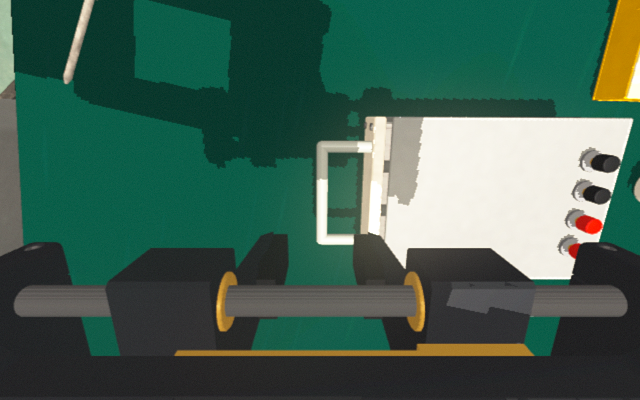

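The wrist view shows the bar (col ~322) between the fingertips (cols ~285 and ~355). Depth puts it at fixture x = -0.141, which matches. I'll descend now.

arm_command --plan '[[0.2, [0.001, 0.0005, 0.03], [0, 0, 0]], [0.2, [0.001, 0.0005, 0.06], [0, 0, 0]], [0.2, [0.001, 0.0005, 0.09], [0, 0, 0]], [0.2, [0.001, 0.0005, 0.115], [0, 0, 0]], [0.2, [0.001, 0.0005, 0.128], [0, 0, 0]], [0.2, [0.001, 0.0005, 0.128], [0, 0, 0]], [0.2, [0.001, 0.0005, 0.128], [0, 0, 0]]]'

```text
time_s: 3.28
position: [0.5611, 0.1644, 0.0924]
tcp_rot: [-180.0, 0.0, 102.6]
wrist_force: [0.2, 0.2, 0.3]
grip_width: 0.4
```

Run:
```python
from h import *
print(w2f(sense()["position"]),sense()["tcp_rot"],sense()["grip_width"])
im,d=capture("wrist"); cv2.imwrite("pics/w2.png",im)
```

```text
[-0.14191262 -0.00233328  0.09244202] [-1.79970054e+02  2.71485602e-03  1.02634603e+02] 0.39950415010550816
```

View pics/w2.png

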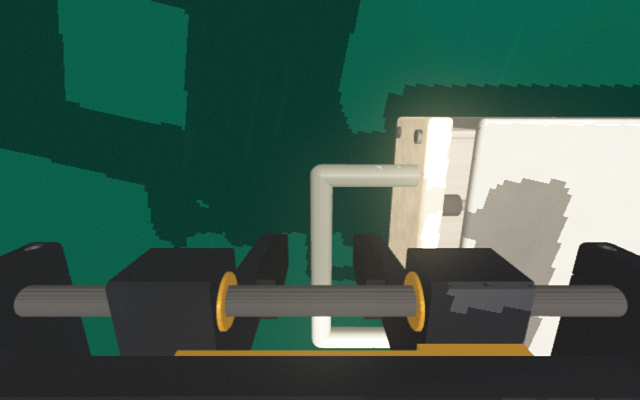

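The bar (col ~322) runs between the fingers, with both sides clear. Closing now.

arm_command --plan '[[1, [0, 0, 0], [0, 0, 0]], [1, [0, 0, 0], [0, 0, 0]], [1, [0, 0, 0], [0, 0, 0]], [1, [0, 0, 0], [0, 0, 0]], [1, [0, 0, 0], [0, 0, 0]]]'

```text
time_s: 3.75
position: [0.5615, 0.1657, 0.0928]
tcp_rot: [179.9, 0.0, 102.7]
wrist_force: [-1.1, -0.8, 5.1]
grip_width: 0.095
```

arm_command --plan '[[1, [0, -0.003, 0], [0, 0, 0]], [1, [0, -0.01, 0], [0, 0, 0]], [1, [0, -0.02, 0], [0, 0, 0]], [1, [0, -0.032, 0], [0, 0, 0]], [1, [0, -0.045, 0], [0, 0, 0]], [1, [0, -0.058, 0], [0, 0, 0]], [1, [0, -0.068, 0], [0, 0, 0]], [1, [0, -0.074, 0], [0, 0, 0]]]'

```text
time_s: 4.42
position: [0.4884, 0.1493, 0.0928]
tcp_rot: [179.9, 0.0, 102.7]
wrist_force: [3.0, 2.0, 3.1]
grip_width: 0.09
```

arm_command --plan '[[1, [0, -0.006, 0], [0, 0, 0]], [1, [0, -0.014, 0], [0, 0, 0]], [1, [0, -0.024, 0], [0, 0, 0]], [1, [0, -0.035, 0], [0, 0, 0]], [1, [0, -0.044, 0], [0, 0, 0]], [1, [0, -0.051, 0], [0, 0, 0]], [1, [0, -0.055, 0], [0, 0, 0]], [1, [0, -0.057, 0], [0, 0, 0]]]'

```text
time_s: 5.08
position: [0.4345, 0.1373, 0.0929]
tcp_rot: [179.7, -0.0, 102.7]
wrist_force: [11.9, 8.8, -5.4]
grip_width: 0.093
```

Run:
```python
from h import *
s=sense();print(w2f(s["position"]),s["tcp_rot"],s["grip_width"],s["wrist_force"])
im,d=capture("top"); cv2.imwrite("pics/t3.png",im[60:320,150:400].repeat(2,0).repeat(2,1))
```

```text
[-0.27134675 -0.00088404  0.09291799] [ 1.79672882e+02 -2.09423458e-02  1.02684350e+02] 0.09347521233958063 [11.94524596  8.75137325 -5.40194178]
```

View pics/t3.png

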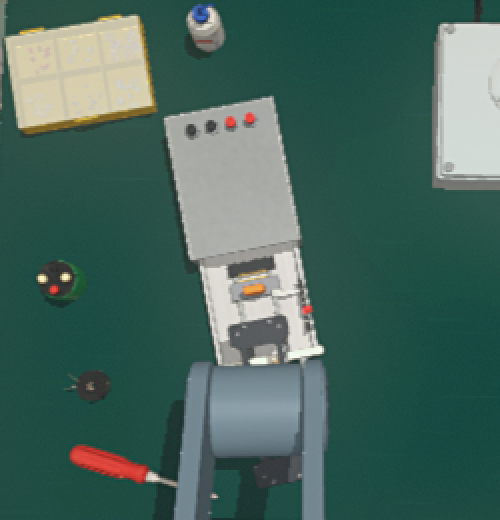

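The drawer has travelled 0.130 m and about 15 N shows the stop has been reached. Next I'll release the bar and rise.

arm_command --plan '[[0.3, [0, 0, 0], [0, 0, 0]], [0.3, [0, 0, 0], [0, 0, 0]], [0.3, [0, 0, 0], [0, 0, 0]], [0.3, [0, 0, -0.02], [0, 0, 0]], [0.3, [0, 0, -0.06], [0, 0, 0]], [0.3, [0, 0, -0.1], [0, 0, 0]], [0.3, [0, 0, -0.12], [0, 0, 0]], [0.3, [0, 0, -0.12], [0, 0, 0]]]'

```text
time_s: 5.8
position: [0.4353, 0.1367, 0.2164]
tcp_rot: [179.6, 0.1, 102.7]
wrist_force: [1.3, -0.6, 0.3]
grip_width: 0.351
```

Run:
```python
from h import *
s=sense();print(w2f(s["position"]),s["tcp_rot"],s["grip_width"],s["wrist_force"])
im,d=capture("wrist"); cam=camera_model("wrist"); cv2.imwrite("pics/w4.png",im); np.savez("pics/w4.npz",d=d,R=cam["R"],t=cam["t"],K=cam["K"])
for q,z in(("jaw_handle",.058),("jaw_pointer",.036),("flag_mark",.036),("drawer_handle",.046)):
    for e in tip_of(q,"wrist")[:2]: print(q,e["confidence"],e["position"],w2f(px2w(cam,*e["position"],z=z)).round(4))
```

```text
[-0.27073245 -0.00158837  0.21635358] [1.79595784e+02 9.23689641e-02 1.02730559e+02] 0.35100023725130836 [ 1.33165929 -0.60752668  0.32205476]
jaw_handle 0.68 [200.0, 475.5] [-0.1396 -0.0006  0.058 ]
jaw_pointer 0.96 [247.8, 446.9] [-0.1482 -0.0552  0.036 ]
flag_mark 0.43 [240.8, 417.0] [-0.1778 -0.0478  0.036 ]
drawer_handle 0.68 [197.2, 319.2] [-0.2717 -0.0013  0.046 ]
drawer_handle 0.31 [245.6, 417.2] [-0.1808 -0.0481  0.046 ]
```

View pics/w4.png

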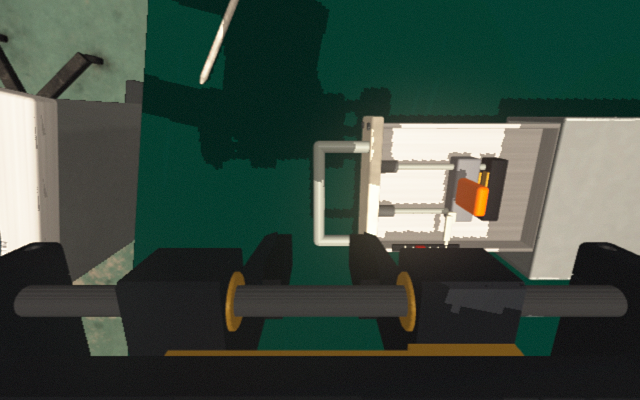

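arm_command --plan '[[0.3, [-0.015, 0.03, 0], [0, 0, 0]], [0.3, [-0.035, 0.06, 0], [0, 0, 0]], [0.3, [-0.055, 0.09, 0], [0, 0, 0]], [0.3, [-0.06, 0.1, 0], [0, 0, 0]], [0.3, [-0.06, 0.1, 0], [0, 0, 0]], [0.3, [-0.06, 0.1, 0], [0, 0, 0]]]'

```text
time_s: 6.55
position: [0.543, 0.1, 0.2098]
tcp_rot: [-179.8, -0.1, 102.7]
wrist_force: [-0.3, 0.1, -0.7]
grip_width: 0.349
```

Run:
```python
from h import *
s=sense();print(w2f(s["position"]),s["tcp_rot"],s["grip_width"],s["qvel"].round(2))
im,d=capture("wrist"); cam=camera_model("wrist"); cv2.imwrite("pics/w5.png",im); np.savez("pics/w5.npz",d=d,im=im,R=cam["R"],t=cam["t"],K=cam["K"])
for q,z in(("jaw_handle",.058),("jaw_pointer",.036),("flag_mark",.036),("drawer_handle",.046)):
    for e in tip_of(q,"wrist")[:2]: print(q,e["confidence"],e["position"],w2f(px2w(cam,*e["position"],z=z)).round(4))
F=w2f(cloud(cam,d)); hsv=cv2.cvtColor(im,cv2.COLOR_BGR2HSV)
near=(d>0)&(F[...,0]<-.09)&(F[...,0]>-.24)&(abs(F[...,1])<.09)&(F[...,2]<.08)
S=hsv[...,1]>130; H=hsv[...,0].astype(int)
for nm,m in(("red",near&S&((H<5)|(H>172))&(F[...,1]<-.04)),("org",near&S&(H>=4)&(H<20)&(F[...,2]>.06)),):
    P=F[m]; r,c=np.nonzero(m); print(nm,m.sum())
    if len(P): print(np.percentile(P,[2,50,98],0).round(4),r.min(),r.max(),c.min(),c.max())
```

```text
[-0.17379383 -0.06115674  0.20978938] [-1.79750691e+02 -6.94646765e-02  1.02681322e+02] 0.34945452300603014 [ 1.05 -1.84  2.1   0.04  0.28  0.03]
jaw_handle 0.7 [189.5, 320.0] [-0.1745 -0.0492  0.058 ]
jaw_handle 0.61 [128.0, 369.2] [-0.1363 -0.      0.058 ]
jaw_pointer 0.77 [192.2, 350.0] [-0.1476 -0.0572  0.036 ]
flag_mark 0.73 [187.7, 320.9] [-0.1738 -0.053   0.036 ]
drawer_handle 0.73 [128.3, 199.8] [-0.2728 -0.0006  0.046 ]
red 168
[[-0.177  -0.0777  0.0012]
 [-0.1728 -0.0598  0.0418]
 [-0.1684 -0.0531  0.0541]] 188 205 317 327
org 265
[[-0.1413 -0.0115  0.0608]
 [-0.1378  0.0004  0.0671]
 [-0.1319  0.0125  0.069 ]] 111 146 363 377
```

View pics/w5.png

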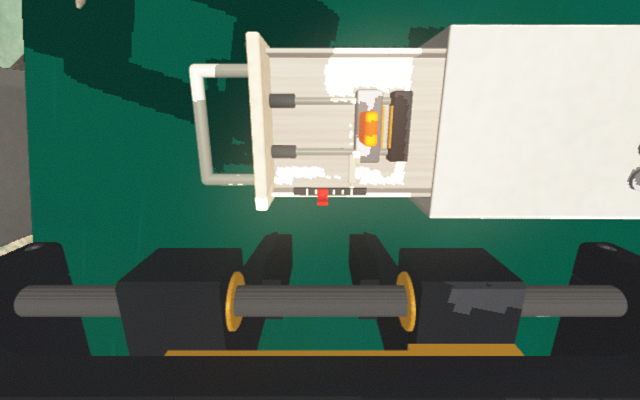

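Run:
```python
from h import *
z=np.load("pics/w5.npz"); im=z["im"]
cv2.imwrite("pics/w5z.png",cv2.resize(im[150:220,290:390],None,fx=8,fy=8,interpolation=cv2.INTER_NEAREST))
for zz,col in((.053,317),(.053,328),(.036,350),(.036,353)): print(zz,col,w2f(px2w(z,192,col,z=zz)).round(4))
```

```text
0.053 317 [-0.1771 -0.0526  0.053 ]
0.053 328 [-0.1678 -0.0526  0.053 ]
0.036 350 [-0.1476 -0.057   0.036 ]
0.036 353 [-0.1449 -0.057   0.036 ]
```

View pics/w5z.png

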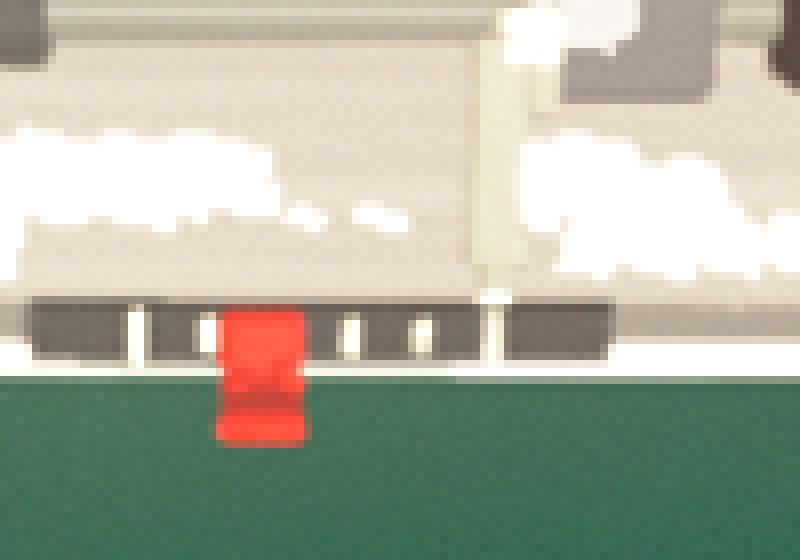

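Flag centre is at fixture x ≈ -0.1727 and the pointer tip at ≈ -0.1465, so the pull is about 26 mm. The rail ticks (8 mm spacing, 3.24 intervals) agree. Next I'll go above the grip.

Run:
```python
from h import *
g=f2w([-.1372,0,.2]); print(w2f(sense()["position"]),shift(g,102.75),sense()["time_s"])
```

```text
[-0.17364328 -0.06043217  0.21175532] (array([0.0604, 0.0365, 0.0117]), array([-0.05, -0.02,  0.02])) 6.8
```

arm_command --plan '[[0.3, [0.02, 0.012, 0.004], [0, 0, 0]], [0.3, [0.045, 0.028, 0.009], [0, 0, 0]], [0.3, [0.06, 0.0365, 0.012], [0, 0, 0]], [0.3, [0.06, 0.0365, 0.012], [0, 0, 0]], [0.3, [0.06, 0.0365, 0.012], [0, 0, 0]], [0.3, [0.06, 0.0365, 0.012], [0, 0, 0]]]'

```text
time_s: 7.3
position: [0.5658, 0.1665, 0.2001]
tcp_rot: [-180.0, 0.0, 102.8]
wrist_force: [-0.4, 0.1, -0.1]
grip_width: 0.348
```

Run:
```python
from h import *
g=f2w([-.1372,0,.104]); print(w2f(sense()["position"]),shift(g,102.75),sense()["tcp_rot"],sense()["grip_width"])
im,d=capture("wrist"); cv2.imwrite("pics/w6.png",im)
```

```text
[-0.13682371 -0.00134034  0.20010275] (array([ 0.0014, -0.0003,  0.0961]), array([-0.02,  0.02,  0.01])) [-1.79977230e+02  2.09730318e-02  1.02760007e+02] 0.34787174158002626
```

View pics/w6.png

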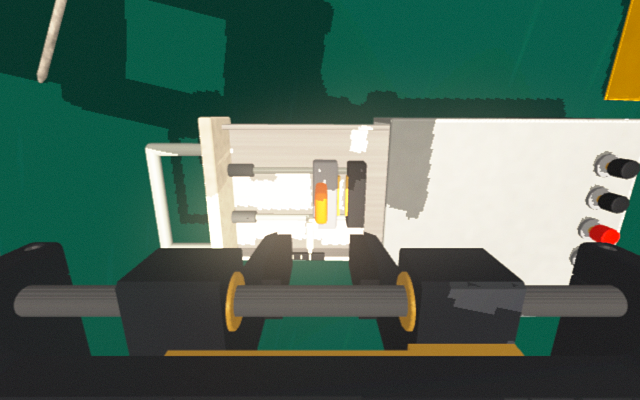

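The orange grip (cols 315–327) lies centred between the fingertips (292 and 350). Lowering 95 mm.

arm_command --plan '[[0.3, [0.001, 0, 0.025], [0, 0, 0]], [0.3, [0.001, 0, 0.05], [0, 0, 0]], [0.3, [0.001, 0, 0.075], [0, 0, 0]], [0.3, [0.001, 0, 0.09], [0, 0, 0]], [0.3, [0.001, 0, 0.095], [0, 0, 0]], [0.3, [0.001, 0, 0.095], [0, 0, 0]], [0.3, [0.001, 0, 0.095], [0, 0, 0]]]'

```text
time_s: 7.93
position: [0.5667, 0.1672, 0.1059]
tcp_rot: [179.9, 0.0, 102.7]
wrist_force: [-0.7, 0.0, 0.2]
grip_width: 0.35
```

Run:
```python
from h import *
print(w2f(sense()["position"]),sense()["wrist_force"],sense()["grip_width"])
im,d=capture("wrist"); cv2.imwrite("pics/w7.png",im)
```

```text
[-0.13584206 -0.00081984  0.10589321] [-0.70477879  0.04182526  0.15167912] 0.3501675614372592
```

View pics/w7.png

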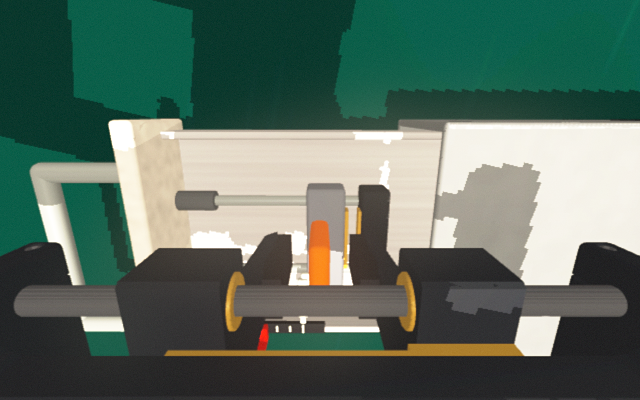

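arm_command --plan '[[1, [0, 0, 0.002], [0, 0, 0]], [1, [0, 0, 0.002], [0, 0, 0]], [1, [0, 0, 0.002], [0, 0, 0]], [1, [0, 0, 0.002], [0, 0, 0]], [1, [0, 0, 0.002], [0, 0, 0]]]'

```text
time_s: 8.4
position: [0.5665, 0.1678, 0.1037]
tcp_rot: [180.0, 0.0, 102.7]
wrist_force: [-1.1, -0.1, 3.4]
grip_width: 0.108
```

Run:
```python
from h import *
print(w2f(sense()["position"]),sense()["wrist_force"],sense()["grip_width"])
```

```text
[-0.13588745 -0.0002185   0.10370073] [-1.08763602 -0.13441387  3.38962523] 0.10822713017426712
```

arm_command --plan '[[1, [0, -0.003, 0], [0, 0, 0]], [1, [0, -0.008, 0], [0, 0, 0]], [1, [0, -0.014, 0], [0, 0, 0]], [1, [0, -0.02, 0], [0, 0, 0]], [1, [0, -0.024, 0], [0, 0, 0]], [1, [0, -0.026, 0], [0, 0, 0]], [1, [0, -0.026, 0], [0, 0, 0]], [1, [0, -0.026, 0], [0, 0, 0]]]'

```text
time_s: 9.07
position: [0.5425, 0.1624, 0.1037]
tcp_rot: [179.7, 0.0, 102.7]
wrist_force: [7.6, 2.4, -3.2]
grip_width: 0.112
```

Run:
```python
from h import *
s=sense();print(w2f(s["position"]),s["wrist_force"],s["grip_width"])
for n in("wrist","top","scene"):
    im,d=capture(n); cam=camera_model(n); cv2.imwrite(f"pics/{n}8.png",im); np.savez(f"pics/{n}8.npz",d=d,im=im,R=cam["R"],t=cam["t"],K=cam["K"])
    for q,z in(("jaw_handle",.058),("jaw_pointer",.036),("flag_mark",.036),("drawer_handle",.046)):
        for e in tip_of(q,n)[:1]: print(n,q,e["confidence"],e["position"],w2f(px2w(cam,*e["position"],z=z)).round(4))
a=cv2.resize(np.load("pics/top8.npz")["im"][170:240,240:330],None,fx=8,fy=8,interpolation=cv2.INTER_NEAREST); cv2.imwrite("pics/t8z.png",a)
a=cv2.resize(np.load("pics/scene8.npz")["im"][190:270,260:350],None,fx=7,fy=7,interpolation=cv2.INTER_NEAREST); cv2.imwrite("pics/s8z.png",a)
```

```text
[-1.60497137e-01 -1.50701004e-04  1.03724687e-01] [ 7.6293536   2.39076761 -3.1595428 ] 0.11167816528413019
wrist jaw_handle 0.87 [265.9, 321.4] [-0.1591 -0.0003  0.058 ]
wrist jaw_pointer 0.93 [328.8, 302.3] [-0.1705 -0.0549  0.036 ]
wrist flag_mark 0.7 [326.1, 296.3] [-0.1741 -0.0529  0.036 ]
wrist drawer_handle 0.61 [256.3, 107.7] [-0.2708 -0.0008  0.046 ]
scene jaw_handle 0.48 [231.5, 313.6] [-0.1498 -0.0054  0.058 ]
scene jaw_pointer 0.56 [246.2, 315.0] [-0.1553  0.0203  0.036 ]
scene drawer_handle 0.9 [241.1, 365.4] [-0.2667  0.0024  0.046 ]
```

View pics/wrist8.png

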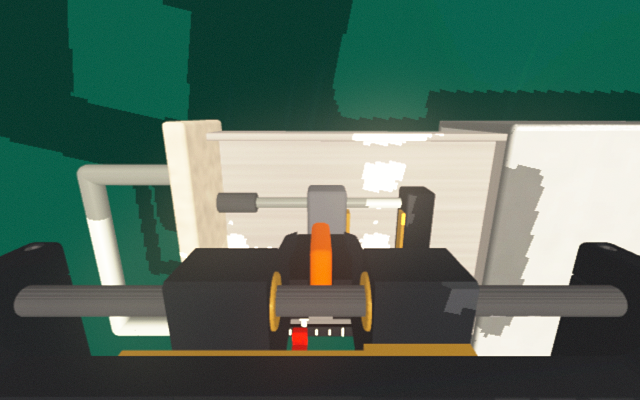

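View pics/t8z.png

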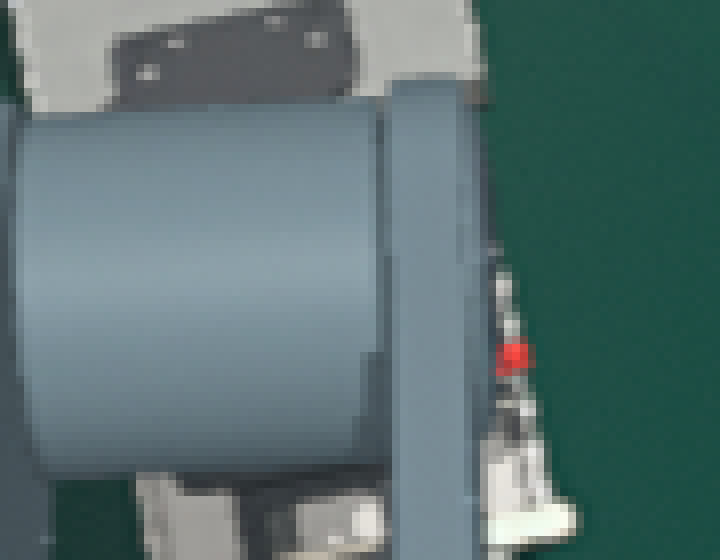

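View pics/s8z.png

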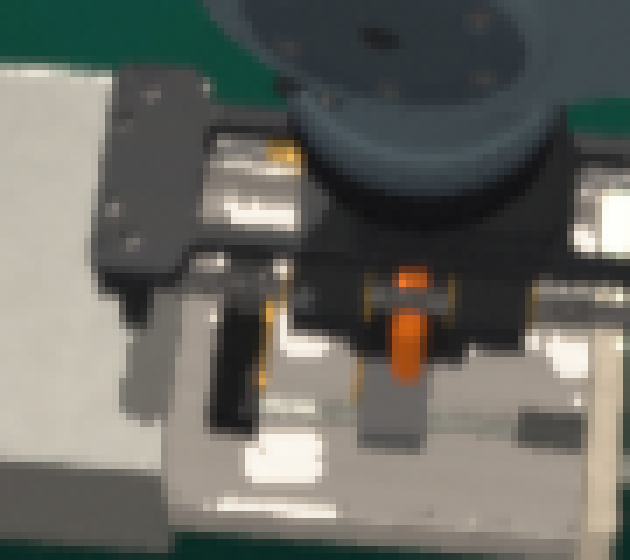

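Run:
```python
from h import *
z=np.load("pics/wrist8.npz"); im=z["im"]
cv2.imwrite("pics/w8z.png",cv2.resize(im[310:360,275:365],None,fx=8,fy=8,interpolation=cv2.INTER_NEAREST))
for zz,r,c in((.053,334,300),(.053,334,292),(.053,334,308),(.036,323,304)): print(zz,r,c,w2f(px2w(z,r,c,z=zz)).round(4))
```

```text
0.053 334 300 [-0.1706 -0.0441  0.053 ]
0.053 334 292 [-0.175 -0.044  0.053]
0.053 334 308 [-0.1663 -0.0441  0.053 ]
0.036 323 304 [-0.1694 -0.0507  0.036 ]
```

View pics/w8z.png

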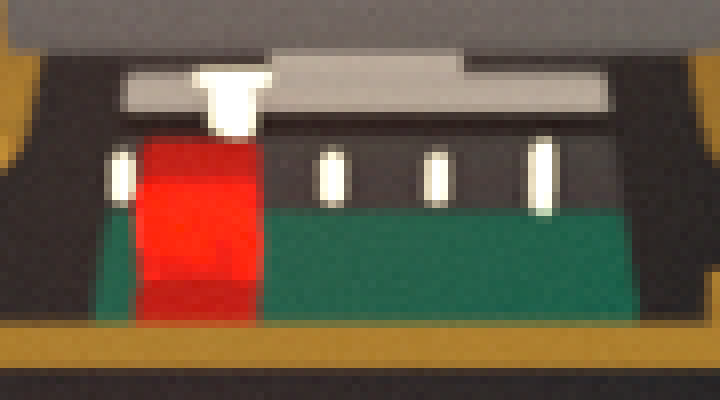

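The pointer is about 1–3 mm short of the flag's middle. The TCP moved only 24.6 mm of the 26 because the spring pushes the arm back. I'll pull 1.7 mm more.

arm_command --plan '[[1, [0, -0.001, 0], [0, 0, 0]], [1, [0, -0.0017, 0], [0, 0, 0]], [1, [0, -0.0017, 0], [0, 0, 0]], [1, [0, -0.0017, 0], [0, 0, 0]], [1, [0, -0.0017, 0], [0, 0, 0]], [1, [0, -0.0017, 0], [0, 0, 0]]]'

```text
time_s: 10.32
position: [0.541, 0.1621, 0.1037]
tcp_rot: [179.7, 0.0, 102.7]
wrist_force: [6.7, 2.8, -3.2]
grip_width: 0.109
```

Run:
```python
from h import *
s=sense();print(s["time_s"],w2f(s["position"]),s["wrist_force"],s["grip_width"],s["qvel"].round(2))
n="wrist"
im,d=capture(n); z=camera_model(n)
for q,h in(("jaw_handle",.058),("jaw_pointer",.036),("flag_mark",.036),("drawer_handle",.046)):
    for e in tip_of(q,n)[:1]: print(n,q,e["confidence"],e["position"],w2f(px2w(z,*e["position"],z=h)).round(4))
cv2.imwrite("pics/w9z.png",cv2.resize(im[310:360,275:365],None,fx=8,fy=8,interpolation=cv2.INTER_NEAREST))
K=np.array(z["K"]);
for f in([-.1727,-.053,.036],[-.1727,-.053,.053],[-.1727,-.064,.053],[-.1772,-.053,.053],[-.1682,-.053,.053]):
    p=np.array(z["R"])@f2w(f)+np.array(z["t"]); p=K@p; print(f,(p[:2]/p[2]).round(1))
for nn in("top","scene"):
    capture(nn); cam=camera_model(nn)
    for q in("std_resistor","shunt","coil_green","tape"):
        for e in tip_of(q,nn)[:1]: print(nn,q,round(e["confidence"],2),px2w(cam,*e["position"],z=0).round(3))
```

```text
10.3167 [-0.16199784 -0.00017177  0.10371475] [ 6.72093338  2.75304304 -3.20645591] 0.10930071302537807 [-0.08 -0.11  0.11 -0.02  0.02  0.11]
wrist jaw_handle 0.92 [266.7, 319.4] [-0.1616 -0.0008  0.058 ]
wrist jaw_pointer 0.9 [329.3, 306.2] [-0.1697 -0.0552  0.036 ]
wrist flag_mark 0.61 [328.2, 300.8] [-0.1729 -0.0544  0.036 ]
wrist drawer_handle 0.7 [257.9, 109.7] [-0.2714 -0.0018  0.046 ]
[-0.1727, -0.053, 0.036] [301.2 326.2]
[-0.1727, -0.053, 0.053] [299.4 347.6]
[-0.1727, -0.064, 0.053] [299.8 363.8]
[-0.1772, -0.053, 0.053] [291.2 347.6]
[-0.1682, -0.053, 0.053] [307.6 347.5]
top std_resistor 0.85 [0.568 0.41  0.   ]
top shunt 0.66 [ 0.44  -0.153  0.   ]
top coil_green 0.71 [0.444 0.381 0.   ]
top tape 0.63 [ 0.592 -0.257  0.   ]
scene std_resistor 0.87 [0.571 0.409 0.   ]
scene coil_green 0.71 [0.441 0.373 0.   ]
scene tape 0.69 [ 0.585 -0.248  0.   ]
```

View pics/w9z.png

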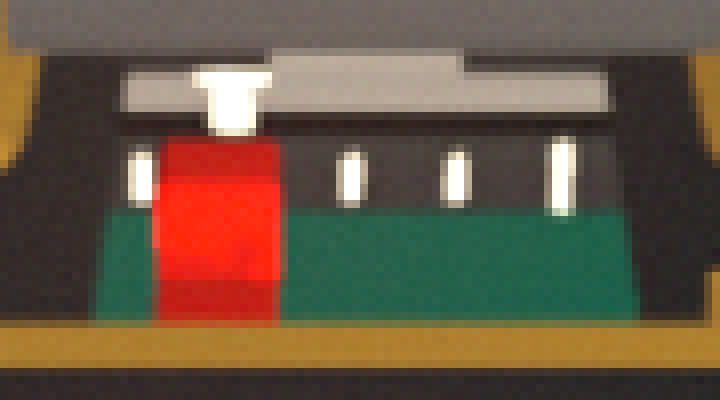

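arm_command --plan '[[1, [0, -0.0008, 0], [0, 0, 0]], [1, [0, -0.0008, 0], [0, 0, 0]], [1, [0, -0.0008, 0], [0, 0, 0]], [1, [0, -0.0008, 0], [0, 0, 0]], [1, [0, -0.0008, 0], [0, 0, 0]], [1, [0, -0.0008, 0], [0, 0, 0]], [1, [0, -0.0008, 0], [0, 0, 0]]]'

```text
time_s: 11.65
position: [0.5403, 0.1619, 0.1037]
tcp_rot: [179.7, 0.0, 102.7]
wrist_force: [8.5, 3.9, -3.8]
grip_width: 0.107
```

Run:
```python
from h import *
s=sense();print(s["time_s"],w2f(s["position"]),s["wrist_force"],s["grip_width"],s["qvel"].round(2))
im,d=capture("wrist"); z=camera_model("wrist")
for q,h in(("jaw_pointer",.036),("flag_mark",.036),("drawer_handle",.046)):
    for e in tip_of(q,"wrist")[:1]: print(q,e["confidence"],e["position"],w2f(px2w(z,*e["position"],z=h)).round(4))
cv2.imwrite("pics/w10z.png",cv2.resize(im[310:360,275:365],None,fx=8,fy=8,interpolation=cv2.INTER_NEAREST))
```

```text
11.65 [-0.16275609 -0.00017465  0.10373789] [ 8.47089862  3.87981943 -3.79138407] 0.1074188283305894 [ 0.   -0.02 -0.02  0.    0.12  0.02]
jaw_pointer 0.96 [328.7, 305.7] [-0.1707 -0.0548  0.036 ]
flag_mark 0.67 [328.2, 301.0] [-0.1736 -0.0544  0.036 ]
drawer_handle 0.85 [258.3, 112.9] [-0.2705 -0.002   0.046 ]
```

View pics/w10z.png

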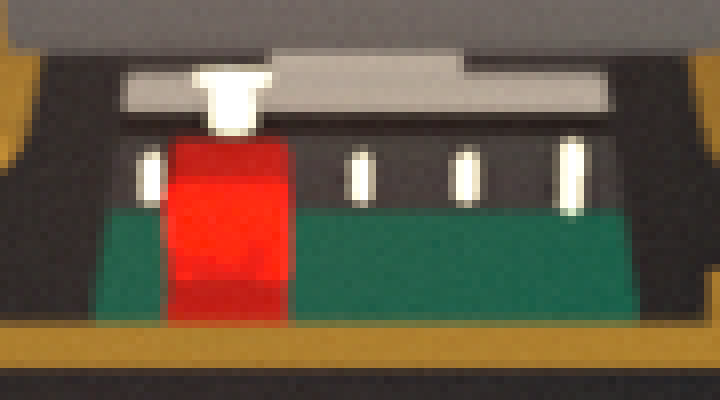

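The pointer (zoom x 232) is now level with the flag's middle (230), and the arm is at rest. Handing in.

Run:
```python
from h import *
print(job_done()); s=sense(); print(s["time_s"],w2f(s["position"]),s["grip_width"],s["wrist_force"])
```

```text
the job is handed in; nothing more can be done
None
the job is handed in; nothing more can be done
```

The drawer is fully open and the spring clamp is held with its white pointer level with the red flag. I handed the job in at about 12 s with the fingers still on the orange grip. No verdict was reported.

- **Drawer:** I pulled it 0.130 m by the bar handle until it met its stop at about 15 N. The last wrist-camera detection of the handle agrees, putting the drawer about 0.130 m open.
- **Clamp:** I pulled the grip about 27 mm forward. In the zoomed wrist picture the pointer and the middle of the flag are within about 0.3 mm of each other. My first measurement of the gap, before pulling, gave 26 to 26.4 mm.
- **Hold:** The arm was at rest before I handed in, holding about 9 N against the spring with the grip between the fingers.
- **Bystanders:** I checked them in the top and scene views before the final 0.8 mm nudge, and all four were within about 8 mm of where they started. The scene camera did not find the power resistor on that last look, so that one rests on the top view alone.
- **Flag:** I never moved the fingers near it.

One check disagreed. The pointer-detection network still read the pointer about 3 mm short of the flag. I trusted the direct comparison in the picture and the measured travel instead, and even its figure is inside the 4 mm limit. I couldn't read anything after handing in.

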